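# Step the stacked cutlery trays

### The arm

A 6-joint arm with a two-finger parallel gripper is mounted at the origin on a cart in front of the work surface, level with it; the furniture and walls round the work are solid. World frame = base frame: x ahead of the robot, y to its left, z up, the work surface at z = 0. Lengths are in m, angles in rad, forces in N, time in s.
With the tool pointing down it reaches from about 0.35 to 0.975 m from the base axis. Payload 4.9 kg.
Tool frame: the origin (TCP) lies at the very end of the fingers, on their centre line; the grasp point (between the pads) lies robot.tcp_to_grasp behind it (robot.tcp_to_grasp is the distance from the TCP to the grasp point, in m); z points along the fingers, y is the line along which they close (so a half turn about z gives the same grasp; the last joint's range is limited). The gripper opens to 85 mm and grips with 20 to 120 N. Pads are 22 mm wide; open, the fingers measure 114 mm over their backs; the gripper's body (76 mm by 85 mm) begins 54 mm behind the grasp point. The pads swing forward as they close: fully open they stand 13 mm farther back than shut.
Start: joints at [0.992, 0.053, 1.613, -0, 1.476, -0.119], TCP at [0.277, 0.56, 0.231] pointing down, gripper open.
Joint ranges: [-3.01, 3.01], [-1.01, 2.22], [0.06, 2.58], [-1.02, 4.17], [0.09, 2.62], [-3.14, 3.14]. Speed limits (rad/s): [2.57, 2.57, 3.14, 3.14, 3.14, 3.14].

### API

Orientations are given as a 3x3 rotation matrix whose columns are the frame's x, y, z axes.
In Python, from plant import robot gives the robot as it stands.
- The arm moves only by the tool drive_tool, never from a script. Its argument "rows" is a list of rows, each an object with "offset": the shift along the world's x, y, z each as a share of 0.12 m, from -1 to 1, a list of three; "angular": the turn, a rotation vector about the world's x, y, z each as a share of 90 degrees, from -1 to 1, a list of three; "hand": the opening, from 0 (shut) to 1 (fully open). A call has 1 to 8 rows; each row shifts and turns the commanded pose from where the row before left it; what a row does not reach is not made up. A row lasts 1/10 s, in which the tool goes at most 50 mm and 8.59 degrees, less where a joint would pass 70% of its speed; a pose out of reach is approached as far as the arm can. A call with a number of a shift or a turn outside -1 to 1 is refused whole. A call with a gripper value outside its range is refused whole. The fingers move at their own pace and stop on an object; "force" is the grip in N (left out, the last holds). Time passes only in rows, so rows that do not move let the fingers close. It gives the time, the measured TCP pose, the force, the opening and the grip force at its end, in the units of the state.
- robot.get_state(): the state, without advancing time (a new reading comes with each control period).
- robot.snapshot(name): name is "scene" or "top"; returns a dict with "color" (384x512x3 uint8, blue, green, red), "camera_matrix" (3x3 intrinsics, pixels), "k1" (the pictures are not rectified: a ray, as slopes to the right and down, at radius r is drawn at 1 + k1 r^2 times it, then the intrinsics apply), "R" (3x3) and "t" (3): a world point X has camera coordinates R X + t. Camera axes: x right, y down, z forward; pixel columns grow to the right and rows downward; lengths in m; the calibration is good to about 2 mm. A picture is of the moment at which its call begins. There is no depth.
- robot.close_job(): hands the job in; it is judged then, once.
Trained networks look in the newest picture that a camera, given by its name, has taken for a name from the list of things; names that differ only in an ending like _2 or _b are one class to them, and where a whole thing is asked for, a point or a joint stands for the part that bears it (a point fixed in the world has none). Each returns a list of dicts, best first, with "p" (0 to 1); they miss things now and then, are a little off and sometimes report something else, mostly with a low value. They report only what shows in the picture. A call takes as long as a camera call. They do not tell look-alikes from the thing itself.
- robot.boxes_of(target, camera): "centre" ([column, row] as shares, 0 to 1, of the picture: columns of its width, rows of its height, amid what is visible of it).
- robot.silhouettes(target, camera): "pixels" (384x512 bool, what is visible of it) and "centre" ([column, row] as shares, 0 to 1, of the picture: columns of its width, rows of its height, amid what is visible of it).
- robot.spot_point(target, camera): "centre" ([column, row] as shares, 0 to 1, of the picture: columns of its width, rows of its height: a listed point, or the origin of a listed thing).
The state is a dict: "time": time; "joint_pos": joint angles; "joint_velocities": joint speeds; "tau": joint torques, N m; "ee_pos": TCP position; "tool_rot": TCP orientation; "force": force on the tool from outside, world axes, zero at the start; "torque": the same for the moment, N m; "grip_width": finger opening in m; "finger_force": force on a finger pad.
Only numpy, scipy, OpenCV 4.12 (cv2) and the standard library are available. Lean on these libraries where they do the work, as an engineer would, in place of code of your own. Each camera call takes 0.05 s, during which the arm holds its last target. There are 200 camera calls.

### The job

Stagger the three wooden trays so that one end of each can be reached into. First slide the middle tray, without lifting it off the tray it lies on, along its length towards the pepper mill as far as it goes; then carry the tray with the handle over and set it down gently on the middle tray, stepped back the other way (away from the pepper mill) by about the same amount, so that its runners sit inside the rim of the middle tray. Leave the pepper mill, the salt pot and the mug where they are.

Things in the scene. Friction and masses are not known exactly. Their poses are not given: they have to be found in the camera images.
- base_tray: Bottom tray, fixed: plain brown wooden open tray, 104 mm wide (its x), 160 mm long (its y, roughly to the robot's left), walls 6 mm. Origin: centre of its underside on the worktop, z up; floor underside z = 7 mm, inner floor z = 12, rim z = 47. All three trays have this body and two round runners under the floor, 8 mm thick, 76 mm long along y, at x = +-38 mm.
- middle_tray: Middle tray, loose, 0.35 kg, same body and origin, no handle, lying on the bottom tray's rim, origin 40 mm above the bottom tray's. Its runners hang 7 mm inside that rim, so it slides only along y (4 mm play each way in x) until the runners meet an end wall, 36 mm from square either way. A small loose candle in it may shift.
- handle_tray: Handle tray, loose, 0.40 kg, same body and origin, on the worktop on the stack's side away from the mill. Posts 24 mm wide on both end walls carry a round bar handle, 16 mm thick, along y over its whole length, axis at x = 0, z = 83 mm; tray top z = 91. A loose teaspoon in it may shift. Seated on the middle tray: origin 40 mm above that one's, play 4 mm in x, 36 mm in y each way.
- pepper_mill: Dark wooden pepper mill, 58 mm thick, 150 mm tall, standing to the left or right of the stack on the worktop; origin at the centre of its underside. Only shows the direction; must stay.
- microwave: Fixed grey microwave oven, about 270 mm tall, at the back right: its front face is at about x = 0.52 m and its left side at about y = -0.20 m (world). Keep the hand and the carried tray clear of it, also on the way in from the right; a wall cabinet hangs over it.
- salt_pot: Bystander behind the stack: square cream salt pot with brown lid, 76x68x72 mm, origin near the centre of its underside.
- mug: Bystander behind the stack: small cream mug, 62x85x51 mm, origin near the centre of its underside.
There are look-alikes about, which are no part of the job. What is shaped like the pepper_mill but purple is not meant.

How it is judged:
On the way, in this order (a step that is already met when the one before it is completed fails the run):
1. the middle tray is slid at least 24 mm towards the pepper mill, before the handle tray is on it (((y of pepper_mill in the frame of base_tray above 0 m and y of middle_tray in the frame of base_tray above 0.024 m) or (not (y of pepper_mill in the frame of base_tray above 0 m) and y of middle_tray in the frame of base_tray below -0.024 m)) and z of middle_tray in the frame of base_tray between 0.037 and 0.0435 m and angle between middle_tray's own z axis and vertical below 0.05 rad and horizontal distance between handle_tray and middle_tray above 0.1 m), for 0.2 s.
2. the handle tray rests on the middle tray, stepped back at least 24 mm away from the pepper mill (((y of pepper_mill in the frame of base_tray above 0 m and y of middle_tray in the frame of base_tray above 0.024 m) or (not (y of pepper_mill in the frame of base_tray above 0 m) and y of middle_tray in the frame of base_tray below -0.024 m)) and z of middle_tray in the frame of base_tray between 0.037 and 0.0435 m and angle between each of middle_tray, handle_tray's own z axis and vertical below 0.05 rad and ((y of pepper_mill in the frame of base_tray above 0 m and y of handle_tray in the frame of middle_tray below -0.024 m) or (not (y of pepper_mill in the frame of base_tray above 0 m) and y of handle_tray in the frame of middle_tray above 0.024 m)) and horizontal distance between handle_tray and middle_tray below 0.045 m and z of handle_tray in the frame of middle_tray between 0.037 and 0.0435 m and angle between the y axis of handle_tray and the y axis of middle_tray, either way round below 0.13 rad), for 0.2 s.
At the end, for the whole second after the job is handed in: The middle tray lies flat on the bottom tray (heights within 3 mm), 24 mm or more (stop at 36) off square towards the pepper mill; the handle tray lies flat on the middle tray, 24 mm or more (stop at 36) back from it away from the mill, its length within 0.13 rad of the middle tray's; both at rest (all of step 2 and linear speed of each of middle_tray, handle_tray below 0.01 m/s); the robot touches nothing.
It fails at once if the middle tray is lifted more than 8 mm off the bottom tray (z of middle_tray in the frame of base_tray above 0.048 m).
It fails at once if the handle tray is forced on the middle tray (over 60 N) (contact force between handle_tray and middle_tray above 60 N).
It fails at once if the handle tray is dropped on the middle tray (arrives at over 0.4 m/s, a fall of 8 mm) (horizontal distance between handle_tray and middle_tray below 0.08 m and z of handle_tray in the frame of middle_tray below 0.055 m and linear speed of handle_tray above 0.4 m/s).
It fails at once if the pepper mill, salt pot or mug is moved more than 20 mm (distance of any of pepper_mill, salt_pot, mug from where it was at the start of the episode above 0.02 m).
It also fails if it takes over 58 s, if anything falls off the work surface, if the arm or the gripper's body presses on something with over 40 N, if the wrist force passes 120 N, or if a joint passes its speed limit or range.

## Working session

There is one attempt and no reset: what is moved stays moved. The work goes in short steps, Python scripts to look and compute and a tool call to move; the robot and the scene stay as the last step left them, time stands still between calls to the robot, and variables do not carry over. Pictures are saved under pics/ and viewed, at most 10 in all, crops included, and the job is handed in when it is done.

Besides the shell and the picture viewer there is one more tool, called after ">>>" in YAML: its name, and indented under it one key for each argument. drive_tool: Moves the arm, as the interface text tells. Its arguments: {"type":"object","properties":{"rows":{"type":"array","items":{"type":"object","properties":{"offset":{"type":"array","items":{"type":"number","minimum":-1,"maximum":1}},"angular":{"type":"array","items":{"type":"number","minimum":-1,"maximum":1}},"hand":{"type":"number"}}}},"force":{"type":"number"}},"required":["rows"]}

```bash
mkdir -p pics; cat > h.py <<'E'
import numpy as np, cv2
from plant import robot
def ray(s,px):
    K=np.array(s["camera_matrix"]);k=s["k1"]
    d=np.array([(px[0]-K[0,2])/K[0,0],(px[1]-K[1,2])/K[1,1]]);u=d.copy()
    for _ in range(20): u=d/(1+k*(u@u))
    R=np.array(s["R"]);t=np.array(s["t"]).ravel()
    return -R.T@t, R.T@np.r_[u,1]
def at(s,px,z):
    o,d=ray(s,px); return o+d*(z-o[2])/d[2]
def proj(s,X):
    R=np.array(s["R"]);t=np.array(s["t"]).ravel();c=R@np.array(X)+t
    u=c[:2]/c[2];u=u*(1+s["k1"]*(u@u));K=np.array(s["camera_matrix"])
    return np.array([K[0,0]*u[0]+K[0,2],K[1,1]*u[1]+K[1,2]])
E
python3 - <<'E'
from h import *
print(robot.tcp_to_grasp, robot.get_state()["tool_rot"])
for c in ["scene","top"]:
    s=robot.snapshot(c); im=s["color"]; cv2.imwrite(f"pics/{c}0.png",cv2.resize(im,(800,600)))
    np.save(f"{c}0.npy",s,allow_pickle=True)
    print(c,"cam",ray(s,(256,192))[0].round(3))
    for n in ["base_tray","middle_tray","handle_tray","pepper_mill","salt_pot","mug"]:
        for r in robot.spot_point(n,c)[:3]:
            px=np.array(r["centre"])*[512,384]; print(n,round(r["p"],2),px.round(1),at(s,px,0.04 if n=="middle_tray" else 0).round(3))
E
```

```text
0.0187 [[-8.96147972e-01  4.43753883e-01 -1.14212370e-03]
 [ 4.43755275e-01  8.96146368e-01 -1.71560127e-03]
 [ 2.62205282e-04 -2.04425602e-03 -9.99997876e-01]]
scene cam [-0.628 -0.729  0.816]
base_tray 0.97 [237.5 207.6] [0.523 0.026 0.   ]
middle_tray 0.94 [234.9 199.3] [0.508 0.026 0.04 ]
handle_tray 0.58 [286.5 242. ] [ 0.426 -0.212  0.   ]
pepper_mill 0.89 [179.1 191.2] [0.513 0.272 0.   ]
pepper_mill 0.76 [164.8 200.9] [0.432 0.27  0.   ]
salt_pot 0.71 [222.5 179.3] [0.672 0.19  0.   ]
mug 0.67 [282.5 193.4] [ 0.69  -0.059  0.   ]
top cam [ 0.274 -0.071  1.573]
middle_tray 0.95 [233.9 202.3] [0.508 0.034 0.04 ]
handle_tray 0.97 [303.9 230.3] [ 0.424 -0.19   0.   ]
pepper_mill 0.93 [159.  196.3] [0.532 0.283 0.   ]
pepper_mill 0.79 [163.9 223.4] [0.443 0.263 0.   ]
pepper_mill 0.34 [303.  227.6] [ 0.432 -0.187  0.   ]
salt_pot 0.92 [184.  148.9] [0.692 0.206 0.   ]
mug 0.64 [264.5 151.5] [ 0.684 -0.062  0.   ]
```

View pics/top0.png

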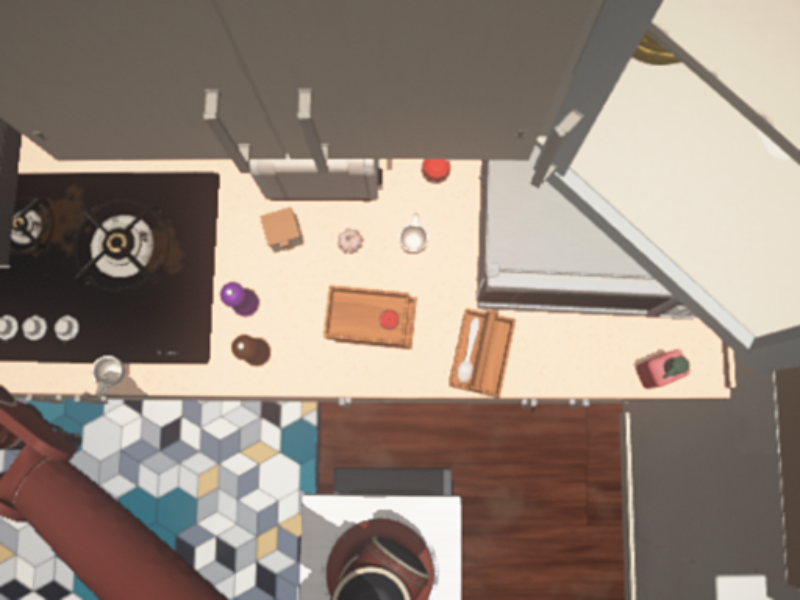

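View pics/scene0.png

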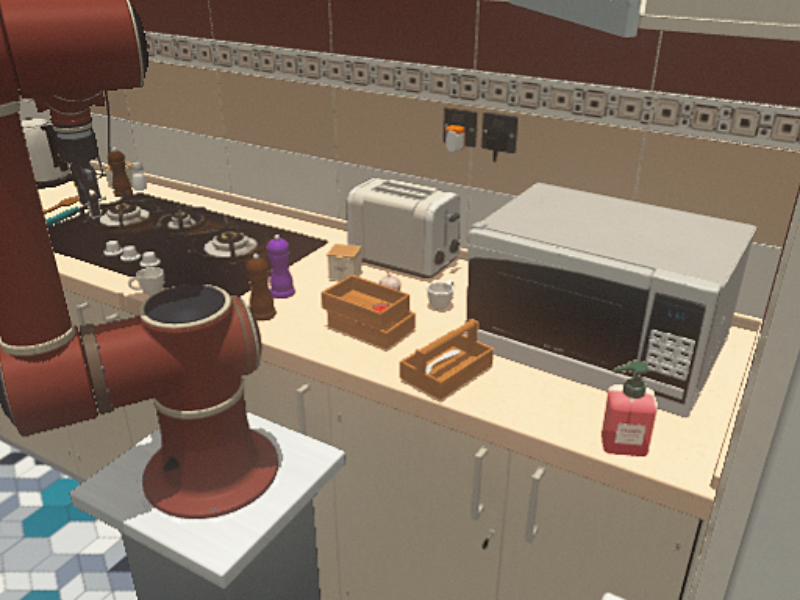

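The top view (800x600) shows the stack at (371,317) and the handle tray at (482,352), rotated. There are two mills on the left: brown at (250,348) and purple at (235,295). Brown fits "dark wooden", so the mill is on the +y side. Next I'll fit the tray poses to their silhouettes and confirm the mill in a crop.

```bash
cat > fit.py <<'E'
from h import *
from scipy.optimize import minimize
def box(x0,x1,y0,y1,z0,z1): return np.array([[x,y,z] for x in(x0,x1) for y in(y0,y1) for z in(z0,z1)])
BODY=[box(-.052,.052,-.08,.08,.007,.047)]
HANDLE=BODY+[box(-.008,.008,-.08,.08,.075,.091),box(-.012,.012,-.08,-.074,.04,.083),box(-.012,.012,.074,.08,.04,.083)]
def render(s,parts,p,z):
    m=np.zeros((384*4,512*4),np.uint8);c,si=np.cos(p[2]),np.sin(p[2])
    for b in parts:
        W=np.c_[b[:,0]*c-b[:,1]*si+p[0],b[:,0]*si+b[:,1]*c+p[1],b[:,2]+z]
        q=np.array([proj(s,w) for w in W])
        h=cv2.convexHull(((q+.5)*4*16).astype(np.int32)); cv2.fillConvexPoly(m,h,1,shift=4)
    return cv2.resize(m.astype(np.float32),(512,384),interpolation=cv2.INTER_AREA)
def fit(views,parts,p0,z):
    def cost(q):
        p=np.array(p0)+np.array(q)*[.01,.01,.1]; e=0
        for s,m in views: e+=np.abs(render(s,parts,p,z)-m).sum()/m.sum()
        return e
    best=min((minimize(cost,[0,0,a],method="Nelder-Mead",options=dict(initial_simplex=[[0,0,a],[1,0,a],[0,1,a],[0,0,a+1]],xatol=.01)) for a in(-1,0,1)),key=lambda r:r.fun)
    return (np.array(p0)+best.x*[.01,.01,.1]).round(4),round(best.fun,3)
def look(n,cams=("top","scene")):
    v=[]
    for c in cams:
        s=robot.snapshot(c); r=robot.silhouettes(n,c)
        if r: v.append((s,np.array(r[0]["pixels"]).astype(np.float32)))
    return v
E
python3 - <<'E'
from fit import *
for n,parts,p0,z in [("middle_tray",BODY,(.505,.03,0),.04),("handle_tray",HANDLE,(.425,-.19,-.15),0)]:
    v=look(n)
    print(n,[int(m.sum()) for _,m in v],fit(v,parts,p0,z),[fit([w],parts,p0,z) for w in v])
s=np.load("top0.npy",allow_pickle=True).item();im=s["color"]
cr=im[165:265,130:345]
cv2.imwrite("pics/crop.png",cv2.resize(cr,None,fx=3.7,fy=3.7,interpolation=cv2.INTER_CUBIC))
E
```

```text
middle_tray [1670, 1317] (array([ 0.5047,  0.0325, -0.1058]), np.float64(0.178)) [(array([ 0.5046,  0.0321, -0.0955]), np.float64(0.115)), (array([ 0.5051,  0.0326, -0.1367]), np.float64(0.057))]
handle_tray [1600, 1749] (array([ 0.4367, -0.2002,  1.3574]), np.float64(0.208)) [(array([ 0.4363, -0.1996,  1.353 ]), np.float64(0.139)), (array([ 0.4371, -0.2006,  1.3483]), np.float64(0.065))]
```

View pics/crop.png

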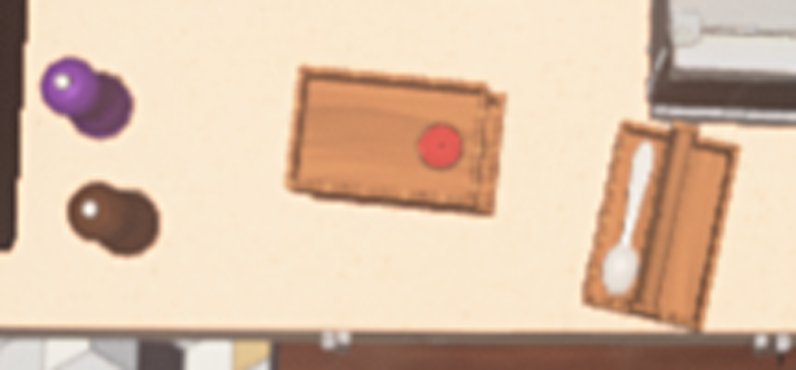

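Crop: the brown mill at (115,215) is the one meant and the purple one at (85,95) is the look-alike; both are on the stack's left. The bar runs roughly along world x. Next I'll fit the base tray and check the overlays.

```bash
cat > ov.py <<'E'
from fit import *
def draw(s,im,f,org,parts,p,z,col):
    c,si=np.cos(p[2]),np.sin(p[2])
    for b in parts:
        W=np.c_[b[:,0]*c-b[:,1]*si+p[0],b[:,0]*si+b[:,1]*c+p[1],b[:,2]+z]
        q=[tuple(int(v) for v in ((proj(s,w)-org+.5)*f)) for w in W]
        for i in range(8):
            for k in (1,2,4):
                if not i&k: cv2.line(im,q[i],q[i|k],col,1)
E
python3 - <<'E'
from ov import *
MID=(.505,.0325,-.11)
v=look("base_tray"); 
rs=[]
def cost(q,vs=v):
    p=np.array(MID)+np.array(q)*[.01,.01,.1];e=0
    for s,m in vs:
        r=render(s,BODY,p,0)*(1-render(s,BODY,MID,.04)); e+=np.abs(r-m).sum()/m.sum()
    return e
for vs in (v,v[:1],v[1:]):
    b=min((minimize(cost,[0,y,0],args=(vs,),method="Nelder-Mead",options=dict(initial_simplex=[[0,y,0],[1,y,0],[0,y+1,0],[0,y,1]])) for y in(-1.5,0)),key=lambda r:r.fun)
    print((np.array(MID)+b.x*[.01,.01,.1]).round(4),b.fun,[int(m.sum()) for _,m in vs]); rs.append(np.array(MID)+b.x*[.01,.01,.1])
for c,(x0,y0,w,h) in dict(top=(195,170,160,90),scene=(190,165,150,100)).items():
    s=np.load(c+"0.npy",allow_pickle=True).item();f=5
    im=cv2.resize(s["color"][y0:y0+h,x0:x0+w],None,fx=f,fy=f)
    draw(s,im,f,(x0,y0),BODY,MID,.04,(0,255,0));draw(s,im,f,(x0,y0),BODY,rs[0],0,(255,0,0));draw(s,im,f,(x0,y0),HANDLE,(.4367,-.2002,1.355),0,(255,255,0))
    cv2.imwrite(f"pics/ov_{c}.png",im)
E
```

```text
[ 0.5075  0.0168 -0.1222] 0.40784090757369995 [206, 669]
[ 0.5079  0.0158 -0.1194] 0.27398741245269775 [206]
[ 0.5064  0.0183 -0.1013] 0.09659940004348755 [669]
```

View pics/ov_top.png

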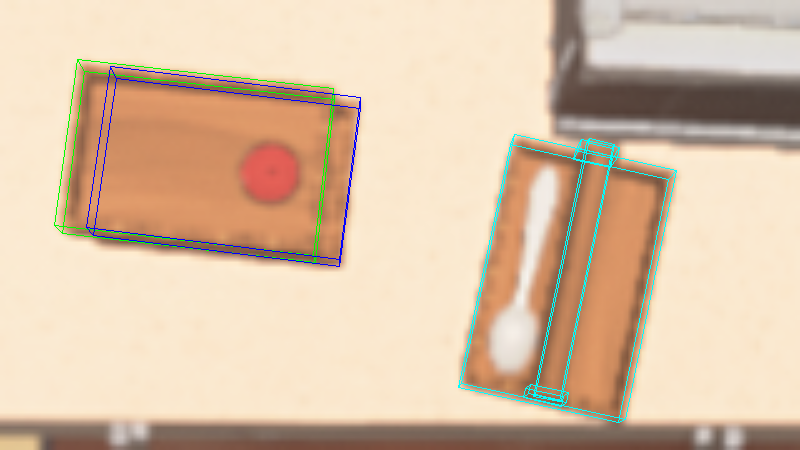

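View pics/ov_scene.png

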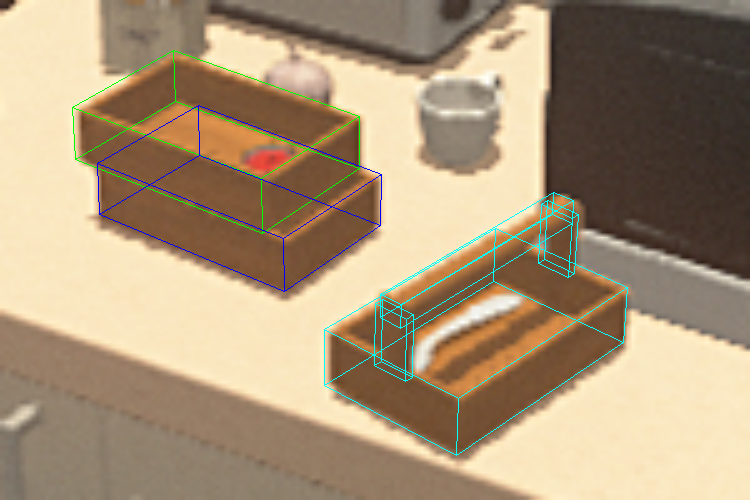

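The overlays fit in both views. The base is at (.506,.017), yaw -0.115; the middle tray is about 15 mm towards the mill (+y), leaving about 20 mm to the stop. I'll push it at its right end with the fingers shut.

>>> drive_tool:
  rows:
    - {"offset":[0.11,-0.35,0],"angular":[0,0,0.0135],"hand":0}
    - {"offset":[0.11,-0.35,0],"angular":[0,0,0.0135],"hand":0}
    - {"offset":[0.11,-0.35,0],"angular":[0,0,0.0135],"hand":0}
    - {"offset":[0.11,-0.35,0],"angular":[0,0,0.0135],"hand":0}
    - {"offset":[0.11,-0.35,0],"angular":[0,0,0.0135],"hand":0}
    - {"offset":[0.11,-0.35,0],"angular":[0,0,0.0135],"hand":0}
    - {"offset":[0.11,-0.35,0],"angular":[0,0,0.0135],"hand":0}
    - {"offset":[0.11,-0.35,0],"angular":[0,0,0.0135],"hand":0}

```text
time: 2.1
ee_pos: [0.3831, 0.2225, 0.2316]
tool_rot: [[-0.959, 0.285, 0.001], [0.285, 0.959, 0.0], [-0.001, 0.001, -1.0]]
force: [1.7, 0.1, 1.0]
grip_width: 0.0
finger_force: 0.0
```

>>> drive_tool:
  rows:
    - {"offset":[0.11,-0.35,0],"angular":[0,0,0.0135],"hand":0}
    - {"offset":[0.11,-0.35,0],"angular":[0,0,0.0135],"hand":0}
    - {"offset":[0.11,-0.35,0],"angular":[0,0,0.0135],"hand":0}
    - {"offset":[0.11,-0.35,0],"angular":[0,0,0.0135],"hand":0}
    - {"offset":[0.11,-0.35,0],"angular":[0,0,0.0135],"hand":0}
    - {"offset":[0.11,-0.35,0],"angular":[0,0,0.0135],"hand":0}
    - {"offset":[0.11,-0.35,0],"angular":[0,0,0.0135],"hand":0}
    - {"offset":[0.11,-0.35,0],"angular":[0,0,0.0135],"hand":0}

```text
time: 2.9
ee_pos: [0.4888, -0.1139, 0.2316]
tool_rot: [[-0.993, 0.12, 0.001], [0.12, 0.993, -0.0], [-0.001, -0.0, -1.0]]
force: [0.2, 0.5, -1.1]
grip_width: -0.0004
finger_force: 0.0
```

>>> drive_tool:
  rows:
    - {"offset":[0.0,0.05,-0.36],"hand":0}
    - {"offset":[0.0,0.05,-0.36],"hand":0}
    - {"offset":[0.0,0.05,-0.36],"hand":0}
    - {"offset":[0.0,0.05,-0.36],"hand":0}
    - {"offset":[0.01,0.1,0],"hand":0}
    - {"offset":[0,0,0],"hand":0}

```text
invalid input at $.rows[0]: expected keys offset, angular, hand
```

>>> drive_tool:
  rows:
    - {"offset":[0.003,0.03,0],"hand":0}
    - {"offset":[0.003,0.03,0],"hand":0}
    - {"offset":[0.003,0.03,0],"hand":0}
    - {"offset":[0.003,0.03,0],"hand":0}
    - {"offset":[0.003,0.03,0],"hand":0}
    - {"offset":[0.003,0.03,0],"hand":0}

```text
invalid input at $.rows[0]: expected keys offset, angular, hand
```

>>> drive_tool:
  rows:
    - {"offset":[0.0,0.05,-0.36],"angular":[0,0,0],"hand":0}
    - {"offset":[0.0,0.05,-0.36],"angular":[0,0,0],"hand":0}
    - {"offset":[0.0,0.05,-0.36],"angular":[0,0,0],"hand":0}
    - {"offset":[0.0,0.05,-0.36],"angular":[0,0,0],"hand":0}
    - {"offset":[0.01,0.1,0],"angular":[0,0,0],"hand":0}
    - {"offset":[0,0,0],"angular":[0,0,0],"hand":0}

```text
time: 3.5
ee_pos: [0.4896, -0.0748, 0.0586]
tool_rot: [[-0.993, 0.119, -0.001], [0.119, 0.993, 0.001], [0.001, 0.001, -1.0]]
force: [0.4, -0.6, 1.0]
grip_width: 0.0004
finger_force: 0.0
```

>>> drive_tool:
  rows:
    - {"offset":[0.003,0.03,0],"angular":[0,0,0],"hand":0}
    - {"offset":[0.003,0.03,0],"angular":[0,0,0],"hand":0}
    - {"offset":[0.003,0.03,0],"angular":[0,0,0],"hand":0}
    - {"offset":[0.003,0.03,0],"angular":[0,0,0],"hand":0}
    - {"offset":[0.003,0.03,0],"angular":[0,0,0],"hand":0}
    - {"offset":[0.003,0.03,0],"angular":[0,0,0],"hand":0}

```text
time: 4.1
ee_pos: [0.4934, -0.0558, 0.0605]
tool_rot: [[-0.993, 0.12, 0.003], [0.12, 0.993, -0.004], [-0.004, -0.003, -1.0]]
force: [-1.0, -6.1, 4.6]
grip_width: 0.0001
finger_force: 3.0
```

>>> drive_tool:
  rows:
    - {"offset":[0.003,0.03,0],"angular":[0,0,0],"hand":0}
    - {"offset":[0.003,0.03,0],"angular":[0,0,0],"hand":0}
    - {"offset":[0.003,0.03,0],"angular":[0,0,0],"hand":0}
    - {"offset":[0.003,0.03,0],"angular":[0,0,0],"hand":0}

```text
time: 4.5
ee_pos: [0.495, -0.0421, 0.0606]
tool_rot: [[-0.993, 0.12, 0.004], [0.12, 0.993, -0.006], [-0.004, -0.005, -1.0]]
force: [0.9, -15.0, 4.6]
grip_width: -0.0002
finger_force: 7.7
```

>>> drive_tool:
  rows:
    - {"offset":[0.001,0.015,0],"angular":[0,0,0],"hand":0}
    - {"offset":[0.001,0.015,0],"angular":[0,0,0],"hand":0}

```text
time: 4.7
ee_pos: [0.496, -0.0416, 0.0614]
tool_rot: [[-0.993, 0.119, 0.005], [0.119, 0.993, -0.013], [-0.007, -0.012, -1.0]]
force: [-1.2, -24.1, 6.6]
grip_width: 0.0001
finger_force: 11.9
```

The force jumped and the implied tray centre (y about .052) matches the stop. I'll back off and check.

>>> drive_tool:
  rows:
    - {"offset":[0.0,-0.1,0],"angular":[0,0,0],"hand":0}
    - {"offset":[0,-0.2,0.05],"angular":[0,0,0],"hand":0}
    - {"offset":[-0.08,-0.1,0.35],"angular":[0,0,-0.015],"hand":1}
    - {"offset":[-0.08,-0.2,0.35],"angular":[0,0,-0.015],"hand":1}
    - {"offset":[-0.08,-0.25,0.35],"angular":[0,0,-0.015],"hand":1}
    - {"offset":[-0.08,-0.25,0],"angular":[0,0,-0.015],"hand":1}
    - {"offset":[0,0,0],"angular":[0,0,0],"hand":1}

```text
time: 5.4
ee_pos: [0.4557, -0.1696, 0.1907]
tool_rot: [[-0.976, 0.217, 0.003], [0.217, 0.976, -0.002], [-0.004, -0.001, -1.0]]
force: [-0.8, 0.6, 0.3]
grip_width: 0.0725
finger_force: 0.0
```

```bash
python3 - <<'E'
from fit import *
v=look("middle_tray");p0=(.51,.05,-.11)
print([int(m.sum()) for _,m in v],fit(v,BODY,p0,.04),[fit([w],BODY,p0,.04) for w in v])
st=robot.get_state();print(st["time"],st["ee_pos"],np.arctan2(st["tool_rot"][1][1],st["tool_rot"][0][1]))
E
```

```text
[1779, 1254] (array([ 0.5089,  0.0534, -0.0963]), np.float64(0.166)) [(array([ 0.5088,  0.0535, -0.0927]), np.float64(0.101)), (array([ 0.5086,  0.0529, -0.0939]), np.float64(0.064))]
5.6 [ 0.45524376 -0.16586898  0.18735258] 1.3567858047432724
```

>>> drive_tool:
  rows:
    - {"offset":[-0.077,-0.143,0],"angular":[0,0,0],"hand":1}
    - {"offset":[-0.077,-0.143,-0.2],"angular":[0,0,0],"hand":1}
    - {"offset":[0,0,0],"angular":[0,0,0],"hand":1}

```text
time: 5.9
ee_pos: [0.4349, -0.2, 0.1605]
tool_rot: [[-0.977, 0.214, -0.006], [0.213, 0.977, 0.004], [0.007, 0.003, -1.0]]
force: [-0.5, 0.7, -1.8]
grip_width: 0.0858
finger_force: 0.0
```

>>> drive_tool:
  rows:
    - {"offset":[0.01,0,-0.25],"angular":[0,0,0],"hand":1}
    - {"offset":[0,0,-0.25],"angular":[0,0,0],"hand":1}
    - {"offset":[0,0,-0.2],"angular":[0,0,0],"hand":1}
    - {"offset":[0,0,-0.09],"angular":[0,0,0],"hand":1}
    - {"offset":[0,0,0],"angular":[0,0,0],"hand":1}

```text
time: 6.4
ee_pos: [0.4375, -0.1996, 0.0679]
tool_rot: [[-0.977, 0.212, -0.003], [0.212, 0.977, 0.003], [0.004, 0.002, -1.0]]
force: [0.1, 0.2, 0.9]
grip_width: 0.0853
finger_force: 0.0
```

>>> drive_tool:
  rows:
    - {"offset":[0,0,0],"angular":[0,0,0],"hand":0}
    - {"offset":[0,0,0],"angular":[0,0,0],"hand":0}
    - {"offset":[0,0,0],"angular":[0,0,0],"hand":0}
    - {"offset":[0,0,0],"angular":[0,0,0],"hand":0}
    - {"offset":[0,0,0],"angular":[0,0,0],"hand":0}
    - {"offset":[0,0,0],"angular":[0,0,0],"hand":0}
    - {"offset":[0,0,0],"angular":[0,0,0],"hand":0}
    - {"offset":[0,0,0],"angular":[0,0,0],"hand":0}
  force: 60

```text
time: 7.2
ee_pos: [0.4388, -0.2017, 0.0704]
tool_rot: [[-0.977, 0.213, 0.001], [0.213, 0.977, -0.001], [-0.001, -0.001, -1.0]]
force: [-1.3, -2.7, 2.9]
grip_width: 0.0142
finger_force: 58.4
```

The width is 14 mm on a 16 mm bar and the tool was pushed up, so the pads sit above the bar axis. I'll regrip lower.

>>> drive_tool:
  rows:
    - {"offset":[0,0,0],"angular":[0,0,0],"hand":0.5}
    - {"offset":[0,0,0],"angular":[0,0,0],"hand":0.5}
    - {"offset":[0,0,0],"angular":[0,0,0],"hand":0.5}
    - {"offset":[0,0,-0.045],"angular":[0,0,0],"hand":0.5}
    - {"offset":[0,0,0],"angular":[0,0,0],"hand":0.5}

```text
time: 7.7
ee_pos: [0.4377, -0.2007, 0.0631]
tool_rot: [[-0.977, 0.213, -0.002], [0.213, 0.977, 0.001], [0.002, 0.001, -1.0]]
force: [-0.8, -0.6, -0.4]
grip_width: 0.0431
finger_force: 0.0
```

>>> drive_tool:
  rows:
    - {"offset":[0,0,0],"angular":[0,0,0],"hand":0}
    - {"offset":[0,0,0],"angular":[0,0,0],"hand":0}
    - {"offset":[0,0,0],"angular":[0,0,0],"hand":0}
    - {"offset":[0,0,0],"angular":[0,0,0],"hand":0}
    - {"offset":[0,0,0],"angular":[0,0,0],"hand":0}
    - {"offset":[0,0,0],"angular":[0,0,0],"hand":0}
  force: 60

```text
time: 8.3
ee_pos: [0.4382, -0.2013, 0.0643]
tool_rot: [[-0.977, 0.213, -0.0], [0.213, 0.977, -0.0], [0.0, -0.0, -1.0]]
force: [-1.1, -0.3, 0.2]
grip_width: 0.0142
finger_force: 58.5
```

>>> drive_tool:
  rows:
    - {"offset":[0,0,0.06],"angular":[0,0,0],"hand":0}
    - {"offset":[-0.1,0,0.06],"angular":[0,0,0],"hand":0}
    - {"offset":[-0.1,0,0.15],"angular":[0,0,0],"hand":0}
    - {"offset":[0,0.05,0.2],"angular":[0,0,0],"hand":0}
    - {"offset":[0,0.1,0.2],"angular":[0,0,0],"hand":0}
    - {"offset":[0,0.15,0.2],"angular":[0,0,0],"hand":0}
    - {"offset":[0,0.15,0.13],"angular":[0,0,0],"hand":0}
    - {"offset":[0,0.15,0],"angular":[0,0,0],"hand":0}

```text
time: 9.1
ee_pos: [0.4158, -0.1291, 0.1874]
tool_rot: [[-0.977, 0.213, 0.005], [0.213, 0.977, -0.002], [-0.006, -0.001, -1.0]]
force: [1.2, 0.3, -3.5]
grip_width: 0.0142
finger_force: 58.6
```

>>> drive_tool:
  rows:
    - {"offset":[0.03,0.12,0],"angular":[0,0,-0.0773],"hand":0}
    - {"offset":[0.03,0.12,0],"angular":[0,0,-0.0773],"hand":0}
    - {"offset":[0.06,0.105,0],"angular":[0,0,-0.0773],"hand":0}
    - {"offset":[0.06,0.105,0],"angular":[0,0,-0.0773],"hand":0}
    - {"offset":[0.06,0.105,0],"angular":[0,0,-0.0773],"hand":0}
    - {"offset":[0.06,0.105,0],"angular":[0,0,-0.0773],"hand":0}

```text
time: 9.7
ee_pos: [0.4503, -0.0491, 0.1839]
tool_rot: [[-0.583, 0.812, -0.0], [0.812, 0.583, 0.001], [0.001, 0.0, -1.0]]
force: [-0.2, 0.1, -3.4]
grip_width: 0.0138
finger_force: 58.7
```

>>> drive_tool:
  rows:
    - {"offset":[0.07,0.1,0],"angular":[0,0,-0.0773],"hand":0}
    - {"offset":[0.07,0.1,0],"angular":[0,0,-0.0773],"hand":0}
    - {"offset":[0.07,0.1,0],"angular":[0,0,-0.0773],"hand":0}
    - {"offset":[0.08,0.1,0],"angular":[0,0,-0.0773],"hand":0}
    - {"offset":[0.08,0.1,0],"angular":[0,0,-0.0773],"hand":0}
    - {"offset":[0.08,0.1,0],"angular":[0,0,-0.0773],"hand":0}
    - {"offset":[0,0,0],"angular":[0,0,0],"hand":0}
    - {"offset":[0,0,0],"angular":[0,0,0],"hand":0}

```text
time: 10.5
ee_pos: [0.5039, 0.0221, 0.1839]
tool_rot: [[0.098, 0.995, -0.001], [0.995, -0.098, -0.0], [-0.0, -0.001, -1.0]]
force: [-0.8, -0.4, -4.3]
grip_width: 0.014
finger_force: 58.7
```

```bash
python3 - <<'E'
from ov import *
st=robot.get_state();e=st["ee_pos"];print(st["time"],e,np.arctan2(st["tool_rot"][1][1],st["tool_rot"][0][1]),st["force"])
z=e[2]-.0643
p0=(e[0],e[1],-.1)
v=look("handle_tray",("scene","top"));print([int(m.sum()) for _,m in v],z)
s=robot.snapshot("scene");org=(190,150);f=5
im=cv2.resize(s["color"][150:260,190:340],None,fx=f,fy=f)
draw(s,im,f,org,HANDLE,p0,z,(255,255,0));draw(s,im,f,org,BODY,(.509,.0533,-.1),.04,(0,255,0))
cv2.imwrite("pics/hold.png",im)
E
```

```text
10.5 [0.50386512 0.02207018 0.18388004] -0.09809366457294165 [-0.79486343 -0.37191142 -4.34613337]
[1420, 774] 0.11958003715187449
```

View pics/hold.png

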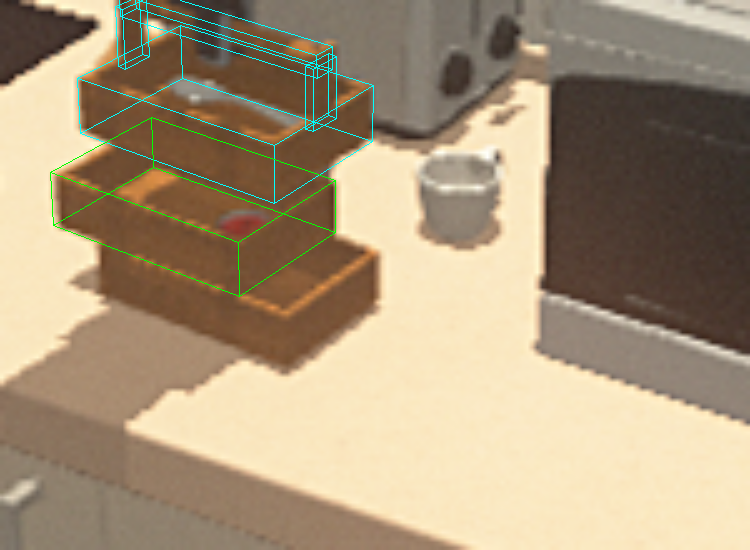

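The held tray is level and matches the overlay. I'll do a quick relative fit in the same camera before lowering.

```bash
python3 - <<'E'
from fit import *
from scipy.optimize import minimize
s,m=look("handle_tray",("scene",))[0]
for z in (.1166,.1196,.1226): print(z,fit([(s,m)],HANDLE,(.504,.022,-.1),z))
E
```

```text
0.1166 (array([ 0.5111,  0.0295, -0.1206]), np.float64(0.168))
0.1196 (array([ 0.5075,  0.0273, -0.1256]), np.float64(0.172))
0.1226 (array([ 0.5019,  0.0241, -0.1391]), np.float64(0.177))
```

>>> drive_tool:
  rows:
    - {"offset":[0.016,0,-0.1],"angular":[0,0,0],"hand":0}
    - {"offset":[0,0,-0.1],"angular":[0,0,0],"hand":0}
    - {"offset":[0,0,0],"angular":[0,0,0],"hand":0}
    - {"offset":[0,0,-0.03],"angular":[0,0,0],"hand":0}
    - {"offset":[0,0,0],"angular":[0,0,0],"hand":0}

```text
time: 11.35
ee_pos: [0.506, 0.022, 0.1561]
tool_rot: [[0.101, 0.995, -0.001], [0.995, -0.101, 0.0], [-0.0, -0.001, -1.0]]
force: [-0.2, 1.2, -3.2]
grip_width: 0.0145
finger_force: 58.8
```

>>> drive_tool:
  rows:
    - {"offset":[0,0,-0.02],"angular":[0,0,0],"hand":0}
    - {"offset":[0,0,-0.02],"angular":[0,0,0],"hand":0}
    - {"offset":[0,0,0],"angular":[0,0,0],"hand":0}

```text
time: 11.65
ee_pos: [0.5061, 0.022, 0.1516]
tool_rot: [[0.101, 0.995, -0.0], [0.995, -0.101, 0.0], [0.0, -0.0, -1.0]]
force: [-0.4, -0.7, -3.3]
grip_width: 0.0139
finger_force: 58.8
```

>>> drive_tool:
  rows:
    - {"offset":[0,0,-0.015],"angular":[0,0,0],"hand":0}
    - {"offset":[0,0,-0.01],"angular":[0,0,0],"hand":0}
    - {"offset":[0,0,0],"angular":[0,0,0],"hand":0}

```text
time: 11.95
ee_pos: [0.5061, 0.022, 0.1487]
tool_rot: [[0.101, 0.995, -0.0], [0.995, -0.101, 0.0], [0.0, -0.0, -1.0]]
force: [0.3, -0.5, -3.1]
grip_width: 0.0144
finger_force: 58.7
```

Force is unchanged, so the runners are entering freely.

>>> drive_tool:
  rows:
    - {"offset":[0,0,-0.015],"angular":[0,0,0],"hand":0}
    - {"offset":[0,0,-0.015],"angular":[0,0,0],"hand":0}
    - {"offset":[0,0,0],"angular":[0,0,0],"hand":0}

```text
time: 12.25
ee_pos: [0.5061, 0.022, 0.1449]
tool_rot: [[0.101, 0.995, -0.001], [0.995, -0.101, 0.0], [0.0, -0.001, -1.0]]
force: [0.2, 0.3, -2.8]
grip_width: 0.014
finger_force: 58.7
```

>>> drive_tool:
  rows:
    - {"offset":[0,0,-0.01],"angular":[0,0,0],"hand":0}
    - {"offset":[0,0,0],"angular":[0,0,0],"hand":0}

```text
time: 12.45
ee_pos: [0.5064, 0.022, 0.1446]
tool_rot: [[0.101, 0.995, 0.0], [0.995, -0.101, 0.0], [0.0, 0.0, -1.0]]
force: [-2.7, 0.4, 0.6]
grip_width: 0.014
finger_force: 59.0
```

It seated at the expected height (.1446). I'll release and rise.

>>> drive_tool:
  rows:
    - {"offset":[0,0,0],"angular":[0,0,0],"hand":0.5}
    - {"offset":[0,0,0],"angular":[0,0,0],"hand":0.5}
    - {"offset":[0,0,0],"angular":[0,0,0],"hand":0.5}
    - {"offset":[0,0,0],"angular":[0,0,0],"hand":0.5}
    - {"offset":[0,0,0.1],"angular":[0,0,0],"hand":0.5}
    - {"offset":[0,0,0.3],"angular":[0,0,0],"hand":0.5}
    - {"offset":[-0.1,-0.2,0.3],"angular":[0,0,0],"hand":0.5}
    - {"offset":[-0.2,-0.3,0.1],"angular":[0,0,0],"hand":0.5}

```text
time: 13.25
ee_pos: [0.4725, -0.0382, 0.246]
tool_rot: [[0.097, 0.995, 0.008], [0.995, -0.097, -0.002], [-0.001, 0.008, -1.0]]
force: [-0.5, -1.3, 0.5]
grip_width: 0.043
finger_force: 0.0
```

>>> drive_tool:
  rows:
    - {"offset":[-0.2,-0.35,0],"angular":[0,0,0],"hand":0.5}
    - {"offset":[-0.2,-0.35,0],"angular":[0,0,0],"hand":0.5}
    - {"offset":[0,-0.35,0],"angular":[0,0,0],"hand":0.5}
    - {"offset":[0,0,0],"angular":[0,0,0],"hand":0.5}
    - {"offset":[0,0,0],"angular":[0,0,0],"hand":0.5}

```text
time: 13.75
ee_pos: [0.4223, -0.1646, 0.241]
tool_rot: [[0.103, 0.995, 0.001], [0.995, -0.103, 0.0], [0.0, 0.001, -1.0]]
force: [0.2, 0.2, 0.9]
grip_width: 0.043
finger_force: 0.0
```

```bash
python3 - <<'E'
from ov import *
v=look("handle_tray");p0=(.506,.023,-.1)
H=fit(v,HANDLE,p0,.08);print(H,[fit([w],HANDLE,p0,.08) for w in v],robot.get_state()["ee_pos"])
s=v[0][0] if False else robot.snapshot("scene")
org=(190,150);f=5;im=cv2.resize(s["color"][150:260,190:340],None,fx=f,fy=f)
draw(s,im,f,org,HANDLE,H[0],.08,(255,255,0));draw(s,im,f,org,BODY,(.509,.0533,-.1),.04,(0,255,0))
cv2.imwrite("pics/end.png",im)
E
```

```text
(array([ 0.5058,  0.0259, -0.0948]), np.float64(0.286)) [(array([ 0.5058,  0.0263, -0.0877]), np.float64(0.161)), (array([ 0.505 ,  0.0249, -0.1291]), np.float64(0.122))] [ 0.4226187  -0.16294704  0.24027881]
```

View pics/end.png

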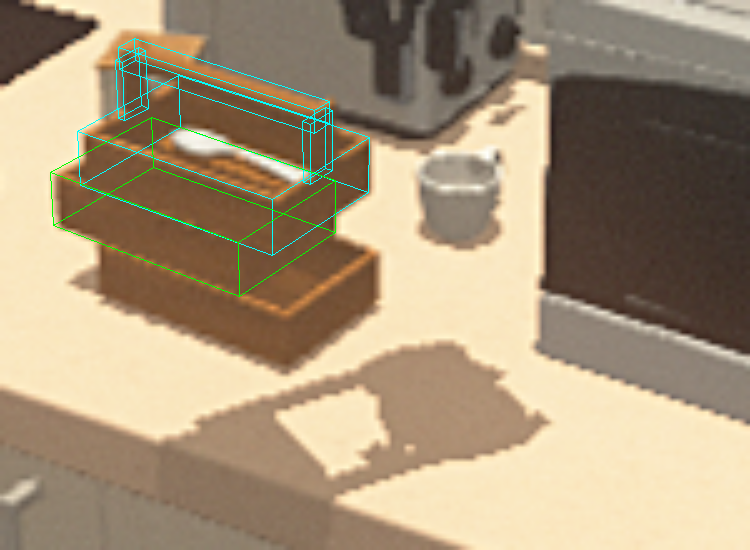

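The trays are seated flat and parallel. The middle tray is unmoved at the stop, and three estimates put the handle tray 27–30 mm back, above the 24 mm needed. The salt pot and mug are where they were. I'll hand in.

```bash
python3 -c "
from plant import robot
print(robot.close_job())"
```

```text
the job is handed in; nothing more can be done
None
```

I handed the job in, and the hand-in gave no verdict: the middle tray is slid to its stop towards the brown pepper mill (about 36 mm), and the handle tray sits flat on it, about 28 mm back the other way by my camera fits (24 mm needed).

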